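# Find the hidden catch and open the gauge drawer

## Robot

A 6-joint arm with a two-finger parallel gripper is mounted at the origin on the work surface. World frame = base frame: x ahead of the robot, y to its left, z up, the work surface at z = 0. Lengths are in m, angles in rad, forces in N, time in s.
With the tool pointing down it reaches from about 0.25 to 0.725 m from the base axis. Payload 4 kg.
Tool frame: the origin (TCP) lies on the centre line of the jaws, within the pads' length; the fingertips stand tip_reach ahead of it and the grasp point (between the pads) lies 5 mm behind it (tip_reach is the distance from the TCP to the fingertips, in m); z points along the fingers, y is the direction in which the jaws open and shut (so a half turn about z gives the same grasp; the last joint's range is limited). The gripper opens to 85 mm and grips with 20 to 120 N. Pads are 22 mm wide; open, the fingers measure 114 mm over their backs; the gripper's body (76 mm by 85 mm) begins 54 mm behind the grasp point. The pads swing forward as they close: fully open they stand 13 mm farther back than shut.
Start: joints at [0, 0.241, 0.005, 1.335, 0, 1.571], TCP at [0.5, -0, 0.218] pointing down, gripper open.
Joint ranges: [-2.72, 2.72], [-1.05, 1.87], [-1.09, 1.28], [-1.99, 2.15], [-1.42, 1.44], [-3.14, 3.14]. Speed limits (rad/s): [2.79, 2.79, 3.14, 3.14, 3.14, 3.14].

## Interface

Orientations are given as a unit quaternion [x, y, z, w].
In Python, from workcell import * gives the robot as it stands.
- The arm moves only by the tool arm_command, never from a script. Its arguments are lists of equal length, an entry for each row: "translation": the shift along the tool's x, y, z in cm, a list of three; "turn": the turn about the tool's z in rad; "hand": the closure, from 0 (fully open) to 1 (shut). In form: {"translation": [[x, y, z], ...], "turn": [turn, ...], "hand": [hand, ...]}. A call has 1 to 5 rows; each row is the pose to reach, as a shift and turn from the pose commanded when the call began, along the tool's axes at that moment; what a row does not reach only later rows make up. A row lasts 1/12 s, in which the tool goes at most 41.7 mm and 7.16 degrees, less where a joint would pass 70% of its speed; a pose out of reach is approached as far as the arm can. A call with a gripper value outside its range is refused whole. The fingers move at their own pace and stop on an object; the grip force is fixed at half the most. Time passes only in rows, so rows that repeat a pose let the fingers close. It gives the time, the measured TCP pose, the force and the opening at its end, in the units of the state.
- get_obs(): the state, without advancing time (a new reading comes with each control period).
- camera(name): name is "scene" or "side" or "wrist"; returns (picture, depth): 400x640x3 uint8, red, green, blue; 400x640 float32, m along the optical axis (not along the pixel's ray), 0 where there is no reading.
- camera_info(name): a dict with "mtx" (3x3 intrinsics, pixels), "world_to_cam" (4x4, takes a point from world to camera coordinates). Camera axes: x right, y down, z forward; pixel columns grow to the right and rows downward; lengths in m; the calibration is good to about 2 mm. A picture is of the moment at which its call begins: read the wrist's pose just before it. camera_info takes no time and is no camera call; for the wrist camera it gives the pose at the moment of the call.
- job_done(): hands the job in, once; it reports no verdict.
Trained networks look in the newest picture that a camera, given by its name, has taken for a name from the list of things; names that differ only in an ending like _2 or _b are one class to them, and where a whole thing is asked for, a point or a joint stands for the part that bears it (a point fixed in the world has none). Each returns a list of dicts, best first, with "conf" (0 to 1); they miss things now and then, are a little off and sometimes report something else, mostly with a low value. They report only what shows in the picture. A call takes as long as a camera call.
- search_frame(camera, name): "location" ([row, column] in pixels, amid what is visible of it).
- spot_point(camera, name): "location" ([row, column] in pixels: a listed point, or the origin of a listed thing).
The state is a dict: "clock": time; "joint_pos": joint angles; "joint_vel": joint speeds; "tau": joint torques, N m; "eef_pos": TCP position; "tool_rot": TCP orientation; "ft_force": force on the tool from outside, world axes, zero at the start; "ft_torque": the same for the moment, N m; "grip_width": finger opening in m.
Only numpy, scipy, OpenCV 4.12 (cv2) and the standard library are available. Lean on these libraries where they do the work, as an engineer would, in place of code of your own. Each camera call takes 0.05 s, during which the arm holds its last target. There are 200 camera calls.

## Task

The drawer of the white gauge case is held by a concealed catch: feel your way along the slatted strip in the groove on the case's front top edge, sliding with light pressure until you drop into the hidden recess, and press the catch down there so that the drawer springs out. Then pull the drawer fully open and let go of it. Be gentle with the strip (never more than 20 N) and leave the other things on the bench and on the case where they are.

Things in the scene. Friction and masses are not known exactly. Their poses are not given: they have to be found in the camera images.
- edge: Slatted steel strip, floor of the groove along the gauge case's front top edge. Origin: middle of the groove, on the strip's top face, 92 mm above the table; x to the case's back, y along the groove to its left, z up. Groove 180 x 46 mm (ends at y = -90, 90), front lip 6 mm high, back wall and ends 10 mm. The strip gives 2 N per mm, dead stop 4 mm down. Over 20 N on strip, flap or catch damages it.
- groove_left (a point): Left end of the groove, at strip height. One 48 mm long, full-width part of the strip is a loose flap over the hidden recess: flush, looking like the rest (dark lines cross the strip every 24 mm, all alike). Its centre lies anywhere within 50 mm of the groove's middle, along its length, and is found only by feel.
- groove_right (a point): Right end of the groove, at strip height. The flap sinks under 1 to 2 N, once the whole fingertips are over it (recess 48 mm long, upright ends). After 8 mm it meets the catch, which takes about 6 to 9 N in all; the latch lets go when the flap is 12 to 13 mm down; dead stop at 15 mm.
- handle (a point): Middle of the drawer's steel bar handle: 10 mm thick, 120 mm long, parallel to the groove, 60 mm above the table, 45 mm in front of the drawer's front panel (panel top 64 mm above the table). x to the back of the case (the drawer opens along -x), y left, z up. When the latch lets go the sprung drawer comes out 30 to 40 mm by itself, in 1 to 2 s.
- drawer (a joint): How far the drawer is out, in m: 0 shut and latched, about 0.04 after it has sprung out, 0.10 fully open at its stop. From 0.04 on it stays where it is left; pulling takes 2 to 6 N.
- case: White steel gauge case, 220 mm deep (x), 390 wide (y), 102 high, fixed to the table; origin at the centre of its underside, x to its back. Front face at x = -110 mm, centre line of the groove at x = -77 mm.
- chuck_key: T-shaped steel chuck key lying on top of the case (100 x 110 x 20 mm); origin under its stem; to be left alone
- ring_gauge: steel ring gauge, 68 mm across, 22 mm high, lying on top of the case; origin at the centre of its underside; to be left alone
- drill_chuck: steel drill chuck standing on the table, 54 mm across, 80 mm high; origin at the centre of its underside; to be left alone
- oil_bottle: white plastic bottle, 60 mm across, 160 mm high; origin at the centre of its underside; to be left alone
- shaft: turned steel shaft on two small blocks, 190 mm long, 48 mm high, left of the drawer's path; origin under its middle; to be left alone
- screwdriver: screwdriver lying on the table; origin under its middle; to be left alone
- chip_brush: wooden brush lying on the table; origin under its middle; to be left alone

How it is judged:
On the way, in this order (a step that is already met when the one before it is completed fails the run):
1. the catch has been pressed: the drawer has sprung out by more than 20 mm (value of joint drawer above 0.02 m), for 0.1 s.
2. the drawer is pulled more than 90 mm out (value of joint drawer above 0.09 m), for 0.1 s.
At the end, for the whole second after the job is handed in: The drawer stands at rest more than 90 mm out (its stop is at 100 mm), released (value of joint drawer above 0.09 m and velocity of joint drawer between -0.01 and 0.01 m/s); the robot touches nothing.
It fails at once if the strip, flap or catch is pressed or pushed with more than 20 N (contact force between any of the fingers, the arm and edge above 20 N).
It fails at once if another thing on the bench or the case is moved by more than 30 mm (distance of any of chuck_key, ring_gauge, drill_chuck, oil_bottle, shaft, screwdriver, chip_brush from where it was at the start of the episode above 0.03 m).
It also fails if it takes over 72 s, if anything falls off the work surface, if the arm or the gripper's body presses on something with over 40 N, if the wrist force passes 120 N, or if a joint passes its speed limit or range.

## Working session

There is one attempt and no reset: what is moved stays moved. The work goes in short steps, Python scripts to look and compute and a tool call to move; the robot and the scene stay as the last step left them, time stands still between calls to the robot, and variables do not carry over. Pictures are saved under pics/ and viewed, about 8 in all and at most 12, crops included, and the job is handed in when it is done.

Besides the shell and the picture viewer there is one more tool, called after "Emit:" as name([rows], argument=value, ...), one row to a line, values as JSON. arm_command: Moves the arm, as the interface text tells. Its arguments: {"type":"object","properties":{"translation":{"type":"array","items":{"type":"array","items":{"type":"number"}}},"turn":{"type":"array","items":{"type":"number"}},"hand":{"type":"array","items":{"type":"number"}}},"required":["translation","turn","hand"]}

```bash
ls; mkdir -p pics
cat > h.py <<'E'
from workcell import *
import numpy as np, cv2
def proj(cam,P):
    i=camera_info(cam); p=np.array(i["world_to_cam"])@np.r_[P,1]; q=np.array(i["mtx"])@p[:3]; return q[:2]/q[2]
def ray(cam,rc):
    i=camera_info(cam); W=np.linalg.inv(np.array(i["world_to_cam"])); d=np.linalg.inv(np.array(i["mtx"]))@[rc[1],rc[0],1.]
    return W[:3,3],W[:3,:3]@d
def at_depth(cam,rc,dep):
    o,d=ray(cam,rc); r,c=int(round(rc[0])),int(round(rc[1])); z=dep[max(r-1,0):r+2,max(c-1,0):c+2]; z=z[z>0]
    return o+d*np.median(z) if len(z) else np.full(3,np.nan)
def at_z(cam,rc,z):
    o,d=ray(cam,rc); return o+d*(z-o[2])/d[2]
def tri(obs):
    A=np.zeros((3,3));b=np.zeros(3)
    for cam,rc in obs:
        o,d=ray(cam,rc); d=d/np.linalg.norm(d); M=np.eye(3)-np.outer(d,d); A+=M;b+=M@o
    return np.linalg.solve(A,b)
def st():
    s=get_obs(); print({k:np.round(s[k],4).tolist() for k in ("clock","eef_pos","tool_rot","ft_force","grip_width")})
E
python3 - <<'E'
from h import *
np.set_printoptions(precision=4,suppress=True)
s=get_obs();print(s)
try: print('tip_reach',tip_reach)
except Exception as e: print(e)
import workcell; print([n for n in dir(workcell) if n[0]!='_'])
ims=[]
for c in ("scene","side","wrist"):
    im,d=camera(c); cv2.imwrite(f"pics/{c}0.png",im[:,:,::-1]); ims.append(im)
    for n in ("edge","groove_left","groove_right","handle"):
        for r in spot_point(c,n)[:2]:
            print(c,n,np.round(r["location"],1),round(r["conf"],2),at_depth(c,r["location"],d))
cv2.imwrite("pics/ab.png",np.vstack([cv2.resize(x,(480,300)) for x in ims[:2]])[:,:,::-1])
E
```

```text
pics
{'clock': 0.0, 'joint_pos': array([-0.    ,  0.2414,  0.0037,  1.3352, -0.    ,  1.5708]), 'joint_vel': array([-0.0001,  0.0003,  0.0002,  0.0001, -0.0012, -0.0009]), 'tau': array([  0.0006, -37.2316,  25.2407,   0.0168,   0.    ,   0.    ]), 'eef_pos': array([ 0.4993, -0.    ,  0.2174]), 'tool_rot': array([ 0.7071,  0.7071, -0.0007, -0.0007]), 'ft_force': array([-0.5841,  0.7722,  0.1967]), 'ft_torque': array([-0.0461, -0.0016,  0.0076]), 'grip_width': 0.08563928143153368}
tip_reach 0.014
['Unreachable', 'camera', 'camera_info', 'get_obs', 'job_done', 'search_frame', 'spot_point', 'tip_reach']
scene edge [217.6 309.6] 0.81 [0.6429 0.0519 0.0923]
scene groove_left [243.8 335.8] 0.84 [0.6361 0.1635 0.1038]
scene groove_left [279.7 453.2] 0.49 [0.4263 0.4034 0.042 ]
scene groove_right [201.4 291.4] 0.65 [ 0.654  -0.0223  0.0907]
scene groove_right [252.7 295.7] 0.41 [0.7359 0.1227 0.1008]
scene handle [204.6 333.5] 0.64 [0.5532 0.0416 0.0635]
scene handle [294.  385.1] 0.24 [0.5957 0.3288 0.0348]
side edge [183.1 323. ] 0.76 [0.6486 0.0861 0.0906]
side edge [166.4 240.9] 0.45 [0.4035 0.3635 0.0067]
side groove_left [169.2 310. ] 0.93 [0.6253 0.1586 0.1016]
side groove_right [204.6 337.4] 0.98 [ 0.6537 -0.0345  0.1011]
side handle [203.5 300.1] 0.7 [0.5486 0.045  0.0627]
wrist edge [120.8 460. ] 0.59 [0.6389 0.0679 0.0916]
wrist groove_left [ 18.6 452.1] 0.64 [0.6184 0.1522 0.0945]
wrist groove_right [213.3 461.7] 0.57 [ 0.6534 -0.0245  0.0931]
wrist handle [139.8 360.4] 0.88 [0.5493 0.048  0.0651]
```

View pics/ab.png

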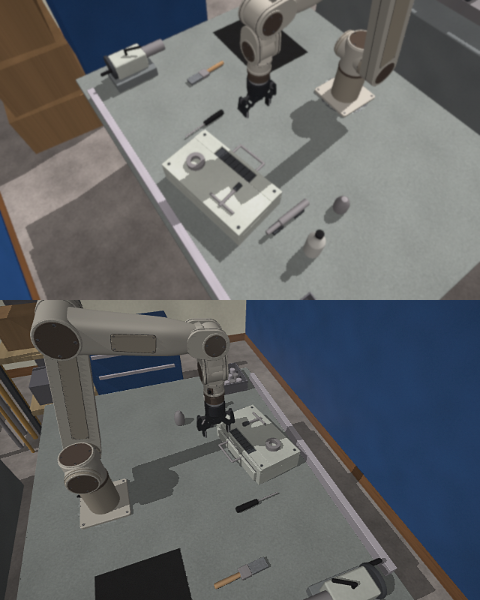

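View pics/wrist0.png

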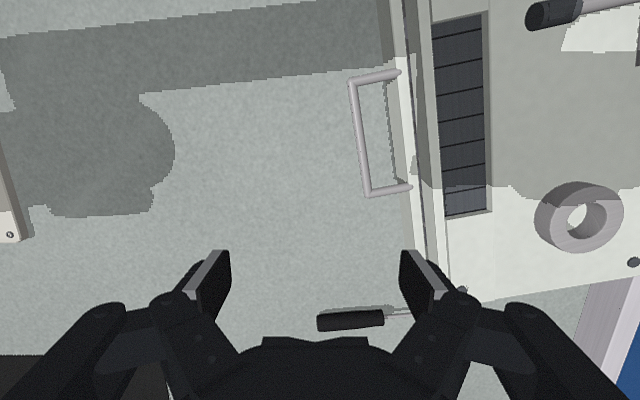

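The wrist view shows the groove at cols 432–491, rows 12–218, the handle bar at about (139,360), the ring gauge at (218,578) and the chuck key at top right. The scene and side views show the bottle and shaft to the left of the case. Next I'll refine the groove pose.

Run:
```python
from h import *
np.set_printoptions(precision=4,suppress=True)
im=cv2.imread("pics/wrist0.png"); g=cv2.cvtColor(im,cv2.COLOR_BGR2GRAY)
m=np.zeros_like(g); m[5:225,428:495]=(g[5:225,428:495]<110)
n,l,s,_=cv2.connectedComponentsWithStats(cv2.morphologyEx(m,cv2.MORPH_CLOSE,np.ones((5,5))))
k=1+s[1:,4].argmax(); print(s[k])
r,c=np.where(l==k)
P=np.array([at_z("wrist",q,0.092)[:2] for q in zip(r,c)]).astype(np.float32)
(ctr,sz,a)=cv2.minAreaRect(P*1000); print(ctr,sz,a, cv2.boxPoints((ctr,sz,a)))
for cam in ("wrist","scene","side"):
    _,d=camera(cam)
    for nme in ("handle","chuck_key","ring_gauge","drill_chuck","oil_bottle","shaft","screwdriver","case"):
        for q in spot_point(cam,nme)[:1]: print(cam,nme,np.round(q["location"]),round(q["conf"],2),at_depth(cam,q["location"],d))
```

```text
[  430     5    62   215 10248]Traceback (most recent call last):
  File "<stdin>", line 8, in <module>
  File "h.py", line 12, in at_z
    o,d=ray(cam,rc); return o+d*(z-o[2])/d[2]
        ~~~^^^^^^^^
  File "h.py", line 6, in ray
    i=camera_info(cam); W=np.linalg.inv(np.array(i["world_to_cam"])); d=np.linalg.inv(np.array(i["mtx"]))@[rc[1],rc[0],1.]
ValueError: time passes only in moves, steps and waits
```

Emit:
arm_command([
  [0,0,0],
  [0,0,0],
  [0,0,0],
], turn=[-0.1,-0.19,-0.19], hand=[1,1,1])

```text
clock: 1.0
eef_pos: [0.5, 0.0, 0.2183]
tool_rot: [0.636, 0.771, 0.0, -0.0]
ft_force: [-0.4, 0.3, -0.0]
grip_width: 0.0515
```

```bash
python3 - <<'E'
s=open('h.py').read()
s=s.replace("def proj","_c={}\ndef info(c):\n    if c not in _c: _c[c]=camera_info(c)\n    return _c[c]\ndef proj",1).replace("i=camera_info(cam)","i=info(cam)")
open('h.py','w').write(s)
E
python3 - <<'E'
from h import *
np.set_printoptions(precision=4,suppress=True)
st()
im,d=camera("wrist"); cv2.imwrite("pics/wrist1.png",im[:,:,::-1])
pts={}
for nme in ("edge","groove_left","groove_right","handle"):
    for q in spot_point("wrist",nme)[:1]: print(nme,np.round(q["location"]),round(q["conf"],2),at_depth("wrist",q["location"],d))
for cam in ("scene","side"):
    _,d2=camera(cam)
    for nme in ("chuck_key","ring_gauge","drill_chuck","oil_bottle","shaft","screwdriver"):
        for q in spot_point(cam,nme)[:1]: print(cam,nme,np.round(q["location"]),round(q["conf"],2),at_depth(cam,q["location"],d2))
E
```

```text
{'clock': 1.0, 'eef_pos': [0.5, 0.0, 0.2183], 'tool_rot': [0.6363, 0.7714, 0.0, -0.0], 'ft_force': [-0.4016, 0.2816, -0.049], 'grip_width': 0.0515}
edge [149. 464.] 0.64 [0.636  0.068  0.0919]
groove_left [ 51. 478.] 0.69 [0.6176 0.1513 0.0965]
groove_right [239. 452.] 0.69 [ 0.6548 -0.0246  0.0937]
handle [149. 365.] 0.9 [0.5471 0.0477 0.0635]
scene chuck_key [257. 316.] 0.61 [0.7004 0.1635 0.1033]
scene ring_gauge [216. 260.] 0.84 [ 0.755  -0.0263  0.1036]
scene drill_chuck [281. 452.] 0.92 [0.4259 0.403  0.0337]
scene oil_bottle [332. 416.] 0.55 [0.6145 0.4577 0.0883]
scene shaft [291. 382.] 0.9 [0.6016 0.3214 0.046 ]
scene screwdriver [168. 269.] 0.83 [ 0.6187 -0.2114  0.0109]
side chuck_key [167. 332.] 0.56 [0.7032 0.1429 0.1007]
side ring_gauge [193. 365.] 0.63 [ 0.7635 -0.0184  0.102 ]
side drill_chuck [164. 240.] 0.74 [0.4019 0.3639 0.0207]
side shaft [167. 286.] 0.4 [ 0.4902 -0.0207  0.3074]
side screwdriver [269. 343.] 0.61 [ 0.5998 -0.226   0.0197]
```

View pics/wrist1.png

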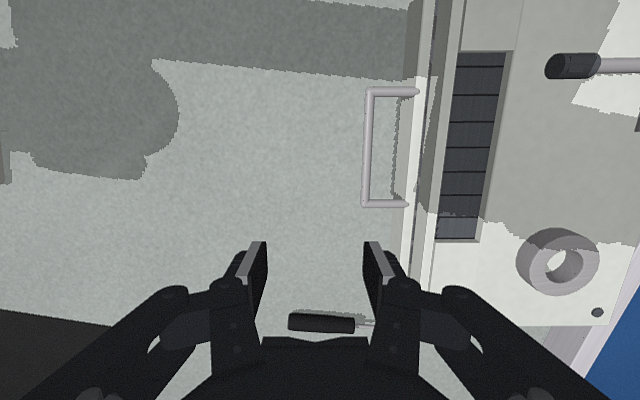

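The turned wrist view shows the dark strip between corners of about (53,462), (53,505), (240,435) and (240,478). The handle bar runs along column 365, rows 92–203. I'll compute poses from this frame.

Run:
```python
from h import *
np.set_printoptions(precision=4,suppress=True)
im=cv2.imread("pics/wrist1.png"); g=cv2.cvtColor(im,cv2.COLOR_BGR2GRAY).astype(int)
for r in (70,110,150,190,225):
    row=g[r,425:520]; print(r,''.join('#' if v<85 else '+' if v<125 else '.' for v in row))
# strip boundary estimate per row: dark run
C=[(53,462),(53,505),(240,435),(240,478)]
P=np.array([at_z("wrist",q,0.092) for q in C]); print(P)
m=np.zeros(g.shape,np.uint8); m[48:246,430:512]=(g[48:246,430:512]<85)
m=cv2.morphologyEx(m,cv2.MORPH_CLOSE,np.ones((5,5))); n,l,s,_=cv2.connectedComponentsWithStats(m)
k=1+s[1:,4].argmax(); print(s[k]); r,c=np.where(l==k)
X=np.array([at_z("wrist",q,0.092)[:2] for q in zip(r,c)],np.float32)*1000
b=cv2.minAreaRect(X); print(b); 
for c in (92,203): print("bar",at_z("wrist",(c,366),0.065))
```

```text
70 ...+##+++++++++++++...........+###############################################+++++++..........
110 ##....+++++++++..........+#############################################+++++++.................
150 ++++++++++..........+############################################++++++........................
190 ++++++.........+##########################################++++++...............................
225 ...........##+++++++++++++++++++++++++++++++++++++++...........................................
[[ 0.6058  0.1486  0.092 ]
 [ 0.6434  0.1558  0.092 ]
 [ 0.638  -0.0298  0.092 ]
 [ 0.6832 -0.0211  0.092 ]]
[ 435   52   71  187 7510]
((640.0068969726562, 64.43450927734375), (43.01110076904297, 179.7845001220703), 11.111298561096191)
bar [0.5338 0.1036 0.065 ]
bar [ 0.5619 -0.0106  0.065 ]
```

Emit:
arm_command([
  [-0.5,4,0],
  [-1,8,1],
  [-1.8,12,3],
  [-1.8,14.8,6],
  [-1.8,14.8,8.2],
], turn=[0,0,0,0,0], hand=[1,1,1,1,1])

```text
clock: 2.37
eef_pos: [0.6534, 0.0109, 0.133]
tool_rot: [0.637, 0.771, 0.001, 0.001]
ft_force: [0.8, -0.2, -0.1]
grip_width: 0.0
```

Emit:
arm_command([
  [0,0,0],
  [0,0,0],
], turn=[0,0], hand=[1,1])

```text
clock: 2.53
eef_pos: [0.647, 0.0103, 0.1341]
tool_rot: [0.637, 0.771, -0.002, -0.002]
ft_force: [-0.9, 0.5, 0.4]
grip_width: 0.0001
```

Run:
```python
from h import *
st()
im,d=camera("side"); s,_=camera("scene"); w,dw=camera("wrist")
a=cv2.resize(im[130:250,260:420],(400,300),interpolation=3); b=cv2.resize(s[150:270,230:390],(400,300),interpolation=3)
cv2.imwrite("pics/c1.png",np.vstack([np.hstack([a,b]),cv2.resize(w,(480,300)) if 0 else np.pad(cv2.resize(w,(480,300)),((0,0),(0,320),(0,0)))])[:,:,::-1])
```

```text
{'clock': 2.5333, 'eef_pos': [0.647, 0.0103, 0.1341], 'tool_rot': [0.6368, 0.771, -0.0019, -0.0022], 'ft_force': [-0.9175, 0.455, 0.3725], 'grip_width': 0.0001}
```

View pics/c1.png

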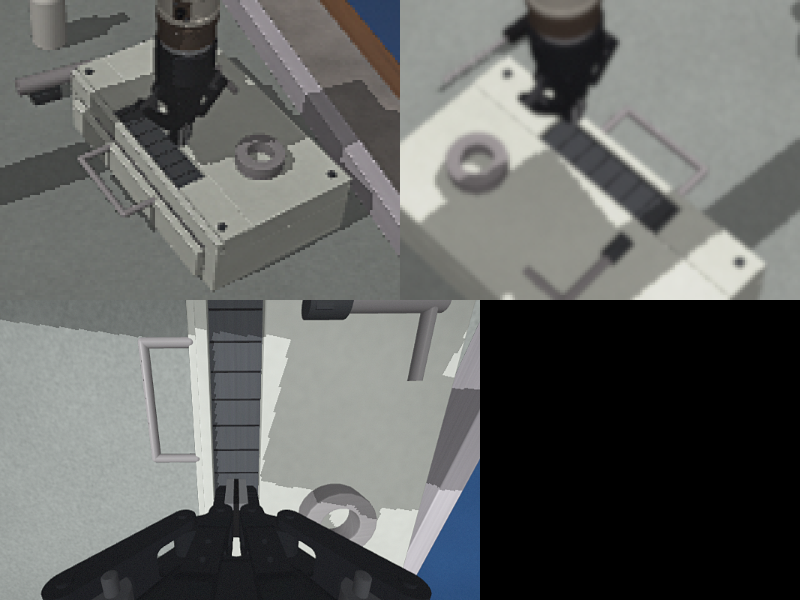

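The fingertips sit centred over the strip: groove cols 212–263 and gripper at about 237 in the wrist panel. The things on the case are clear of the arm, so I'm descending gently.

Emit:
arm_command([
  [0,0,1.0],
  [0,0,2.0],
  [0,0,2.4],
  [0,0,2.5],
  [0,0,2.5],
], turn=[0,0,0,0,0], hand=[1,1,1,1,1])

```text
clock: 3.1
eef_pos: [0.648, 0.0103, 0.1107]
tool_rot: [0.637, 0.771, -0.0, -0.001]
ft_force: [-0.0, 0.0, -0.1]
grip_width: 0.0
```

Emit:
arm_command([
  [0,0,0.1],
  [0,0,0.2],
  [0,0,0.3],
  [0,0,0.4],
  [0,0,0.4],
], turn=[0,0,0,0,0], hand=[1,1,1,1,1])

```text
clock: 3.52
eef_pos: [0.6487, 0.0103, 0.1071]
tool_rot: [0.637, 0.771, -0.0, -0.0]
ft_force: [-0.2, 0.2, -0.3]
grip_width: 0.0001
```

Emit:
arm_command([
  [0,0,0.05],
  [0,0,0.1],
  [0,0,0.15],
  [0,0,0.2],
  [0,0,0.2],
], turn=[0,0,0,0,0], hand=[1,1,1,1,1])

```text
clock: 3.93
eef_pos: [0.6487, 0.0103, 0.1052]
tool_rot: [0.637, 0.771, -0.0, -0.0]
ft_force: [0.5, -0.3, 0.1]
grip_width: 0.0001
```

Emit:
arm_command([
  [0,0,0.05],
  [0,0,0.1],
  [0,0,0.1],
], turn=[0,0,0], hand=[1,1,1])

```text
clock: 4.18
eef_pos: [0.6487, 0.0103, 0.1042]
tool_rot: [0.637, 0.771, -0.0, -0.0]
ft_force: [-0.1, 0.4, -0.4]
grip_width: -0.0005
```

Emit:
arm_command([
  [0,0,0.05],
  [0,0,0.1],
  [0,0,0.1],
], turn=[0,0,0], hand=[1,1,1])

```text
clock: 4.43
eef_pos: [0.6487, 0.0103, 0.1032]
tool_rot: [0.637, 0.771, -0.0, -0.0]
ft_force: [0.0, -1.2, 0.1]
grip_width: 0.0001
```

Emit:
arm_command([
  [0,0,0.05],
  [0,0,0.1],
  [0,0,0.1],
], turn=[0,0,0], hand=[1,1,1])

```text
clock: 4.68
eef_pos: [0.6487, 0.0103, 0.1021]
tool_rot: [0.637, 0.771, -0.0, -0.0]
ft_force: [0.6, -0.6, 0.0]
grip_width: 0.0
```

Emit:
arm_command([
  [0,0,0.05],
  [0,0,0.1],
  [0,0,0.1],
], turn=[0,0,0], hand=[1,1,1])

```text
clock: 4.93
eef_pos: [0.6487, 0.0103, 0.1012]
tool_rot: [0.637, 0.771, -0.0, -0.0]
ft_force: [0.1, -0.4, 0.7]
grip_width: 0.0001
```

Emit:
arm_command([
  [0,0,0.05],
  [0,0,0.1],
  [0,0,0.1],
], turn=[0,0,0], hand=[1,1,1])

```text
clock: 5.18
eef_pos: [0.6487, 0.0103, 0.1002]
tool_rot: [0.637, 0.771, -0.0, -0.0]
ft_force: [-1.3, -0.7, -0.3]
grip_width: -0.0002
```

Emit:
arm_command([
  [0,0,0.05],
  [0,0,0.05],
  [0,0,0.05],
], turn=[0,0,0], hand=[1,1,1])

```text
clock: 5.43
eef_pos: [0.6487, 0.0103, 0.0998]
tool_rot: [0.637, 0.771, -0.0, -0.0]
ft_force: [0.7, 0.7, 0.2]
grip_width: -0.0001
```

Emit:
arm_command([
  [0,0,0.05],
  [0,0,0.1],
  [0,0,0.1],
], turn=[0,0,0], hand=[1,1,1])

```text
clock: 5.68
eef_pos: [0.6486, 0.0103, 0.0986]
tool_rot: [0.637, 0.771, -0.0, -0.0]
ft_force: [0.5, 0.6, -0.5]
grip_width: 0.0001
```

Run:
```python
from h import *
st()
w,dw=camera("wrist"); 
cv2.imwrite("pics/w2.png",cv2.resize(w[200:400,200:460],(780,600),interpolation=3)[:,:,::-1])
```

```text
{'clock': 5.6833, 'eef_pos': [0.6486, 0.0103, 0.0986], 'tool_rot': [0.6368, 0.771, -0.0001, -0.0001], 'ft_force': [0.5148, 0.5653, -0.5035], 'grip_width': 0.0001}
```

View pics/w2.png

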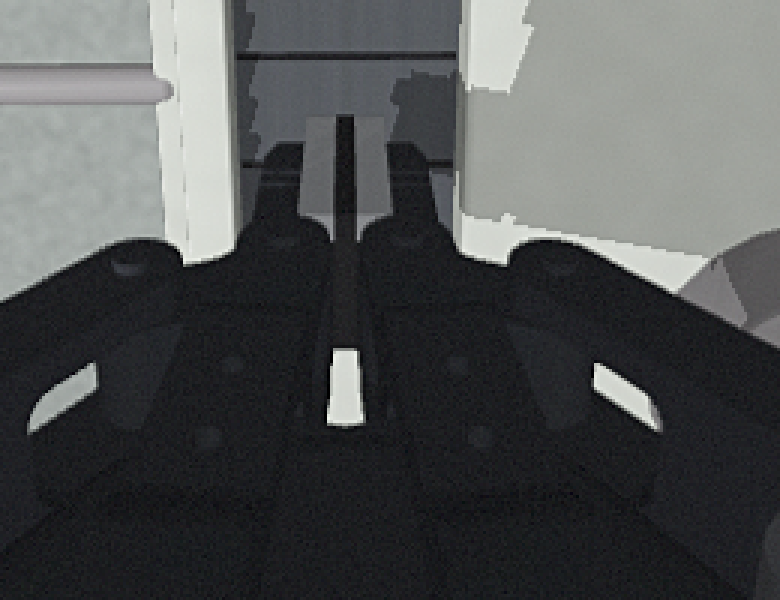

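The fingertips are centred in the groove, tips at about (115,345) in the crop, with no contact visible. I'll check tip height by depth.

Run:
```python
from h import *
np.set_printoptions(precision=4,suppress=True)
w,d=camera("wrist")
for col in (305,310,322,327,296,335):
    print(col,[(r,np.round(at_depth("wrist",(r,col),d),3).tolist()) for r in range(230,272,4)])
st()
```

```text
305 [(230, [0.643, 0.015, 0.092]), (234, [0.643, 0.012, 0.092]), (238, [0.642, 0.02, 0.115]), (242, [0.643, 0.02, 0.121]), (246, [0.643, 0.02, 0.126]), (250, [0.643, 0.02, 0.129]), (254, [0.643, 0.021, 0.135]), (258, [0.643, 0.021, 0.138]), (262, [0.643, 0.02, 0.142]), (266, [0.643, 0.021, 0.145]), (270, [0.643, 0.02, 0.148])]
310 [(230, [0.646, 0.016, 0.092]), (234, [0.646, 0.013, 0.092]), (238, [0.645, 0.021, 0.115]), (242, [0.645, 0.021, 0.121]), (246, [0.645, 0.021, 0.126]), (250, [0.645, 0.021, 0.13]), (254, [0.645, 0.021, 0.134]), (258, [0.645, 0.021, 0.138]), (262, [0.645, 0.021, 0.142]), (266, [0.646, 0.021, 0.144]), (270, [0.645, 0.021, 0.149])]
322 [(230, [0.653, 0.017, 0.092]), (234, [0.653, 0.014, 0.092]), (238, [0.651, 0.022, 0.116]), (242, [0.651, 0.022, 0.121]), (246, [0.651, 0.022, 0.125]), (250, [0.651, 0.022, 0.13]), (254, [0.651, 0.022, 0.134]), (258, [0.651, 0.022, 0.138]), (262, [0.651, 0.022, 0.142]), (266, [0.65, 0.022, 0.145]), (270, [0.65, 0.022, 0.149])]
327 [(230, [0.656, 0.018, 0.092]), (234, [0.656, 0.015, 0.092]), (238, [0.657, 0.012, 0.093]), (242, [0.6
[... 352 characters left out ...]
, (246, [0.639, 0.003, 0.092]), (250, [0.639, 0.016, 0.122]), (254, [0.639, 0.016, 0.126]), (258, [0.639, 0.016, 0.13]), (262, [0.64, 0.016, 0.134]), (266, [0.64, 0.016, 0.139]), (270, [0.64, 0.016, 0.141])]
335 [(230, [0.661, 0.018, 0.092]), (234, [0.661, 0.016, 0.092]), (238, [0.662, 0.013, 0.092]), (242, [0.662, 0.01, 0.092]), (246, [0.663, 0.008, 0.093]), (250, [0.658, 0.019, 0.122]), (254, [0.658, 0.019, 0.126]), (258, [0.658, 0.019, 0.131]), (262, [0.658, 0.019, 0.134]), (266, [0.657, 0.019, 0.138]), (270, [0.657, 0.019, 0.142])]
{'clock': 5.7833, 'eef_pos': [0.6487, 0.0103, 0.0987], 'tool_rot': [0.6369, 0.771, -0.0, -0.0001], 'ft_force': [1.4585, 0.3099, 0.0919], 'grip_width': 0.0001}
```

Run:
```python
from h import *
np.set_printoptions(precision=4,suppress=True)
for cam in ("side","scene"):
    im,d=camera(cam); i=info(cam); W=np.linalg.inv(np.array(i["world_to_cam"])); K=np.linalg.inv(np.array(i["mtx"]))
    v,u=np.mgrid[:400,:640]; C=np.stack([u,v,np.ones_like(u)],-1)@K.T*d[...,None]; X=C@W[:3,:3].T+W[:3,3]
    m=(np.hypot(X[...,0]-.6487,X[...,1]-.0103)<.03)&(d>0)&(X[...,2]<.2)&(X[...,2]>.08)
    print(cam,np.histogram(X[...,2][m],bins=np.arange(.08,.2,.005)))
    p=proj(cam,[.6487,.0103,.092]);print(p)
    c=int(p[0])
    for r in range(int(p[1])-16,int(p[1])+6): print(r,X[r,c],im[r,c], X[r,c-4],X[r,c+4])
```

```text
side (array([ 0, 27, 92, 24,  6,  2,  1,  5,  8, 10, 10, 10,  6,  7,  6, 12, 24,
       18, 11, 14,  6, 14, 13]), array([0.08 , 0.085, 0.09 , 0.095, 0.1  , 0.105, 0.11 , 0.115, 0.12 ,
       0.125, 0.13 , 0.135, 0.14 , 0.145, 0.15 , 0.155, 0.16 , 0.165,
       0.17 , 0.175, 0.18 , 0.185, 0.19 , 0.195]))
[330.9391 197.5522]
181 [ 0.6354 -0.0048  0.1896] [28 28 30] [0.6585 0.0831 0.1005] [0.6527 0.0025 0.1771]
182 [ 0.6352 -0.0058  0.1861] [26 26 28] [0.6591 0.0842 0.0944] [0.6576 0.0127 0.1615]
183 [ 0.6365 -0.0031  0.1787] [25 27 26] [0.6295 0.0134 0.1655] [0.6532 0.0025 0.1678]
184 [ 0.6369 -0.0025  0.1734] [25 27 27] [0.6271 0.0074 0.1673] [0.6528 0.0013 0.1645]
185 [ 0.6361 -0.005   0.1715] [26 27 27] [ 0.6231 -0.0026  0.1736] [0.6531 0.0013 0.1598]
186 [ 0.637  -0.0033  0.165 ] [26 27 28] [ 0.6207 -0.0086  0.1756] [0.6534 0.0016 0.1548]
187 [ 0.6366 -0.0046  0.1617] [28 29 31] [ 0.6203 -0.0099  0.1724] [0.6551 0.0047 0.1465]
188 [ 0.6384 -0.0008  0.1528] [25 26 26] [ 0.6215 -0.0073  0.1648] [ 0.6526 -0.0012  0.1483]
189 [0.6391 0.0002 0.1469] [29 29 30] [ 0.6229 -0.0044  0.157 ] 
[... 2644 characters left out ...]
1] [0.6427 0.0208 0.1169]
206 [0.6541 0.0182 0.1189] [70 70 72] [ 0.6542 -0.0038  0.0905] [0.6363 0.0099 0.0917]
207 [0.6544 0.0183 0.1143] [75 75 78] [0.6574 0.0014 0.0949] [0.6378 0.0121 0.0907]
208 [0.6496 0.0097 0.0932] [74 75 79] [0.6581 0.0022 0.0914] [0.6406 0.0163 0.0935]
209 [0.6508 0.0114 0.0914] [72 73 77] [0.6601 0.0052 0.092 ] [0.6416 0.0175 0.0908]
210 [0.6527 0.0142 0.0915] [71 71 76] [0.6631 0.01   0.0958] [0.6448 0.0226 0.0951]
211 [0.6544 0.0166 0.091 ] [69 69 74] [0.664  0.011  0.0927] [0.6469 0.0257 0.0959]
212 [0.6569 0.0205 0.0932] [66 67 71] [0.6669 0.0157 0.0963] [0.6485 0.028  0.0952]
213 [0.6585 0.0228 0.0924] [62 62 66] [0.6673 0.016  0.0919] [0.6501 0.0303 0.0945]
```

All three cameras put the fingertips at z ≈ 0.113–0.115, about 21 mm above the strip. That contradicts the nominal tip reach, which gives 0.085. The force reading shows no contact either, so I'll trust the measurement and keep descending carefully.

Emit:
arm_command([
  [0,0,0.3],
  [0,0,0.6],
  [0,0,0.9],
  [0,0,1.2],
  [0,0,1.2],
], turn=[0,0,0,0,0], hand=[1,1,1,1,1])

```text
clock: 6.3
eef_pos: [0.6481, 0.0102, 0.0857]
tool_rot: [0.637, 0.771, -0.001, -0.001]
ft_force: [-0.3, 0.3, 0.4]
grip_width: -0.0002
```

Emit:
arm_command([
  [0,0,0.1],
  [0,0,0.2],
  [0,0,0.3],
  [0,0,0.4],
  [0,0,0.4],
], turn=[0,0,0,0,0], hand=[1,1,1,1,1])

```text
clock: 6.72
eef_pos: [0.6486, 0.0103, 0.0826]
tool_rot: [0.637, 0.771, -0.0, -0.0]
ft_force: [-0.6, 0.7, 0.1]
grip_width: 0.0004
```

Emit:
arm_command([
  [0,0,0.1],
  [0,0,0.2],
  [0,0,0.3],
  [0,0,0.3],
], turn=[0,0,0,0], hand=[1,1,1,1])

```text
clock: 7.05
eef_pos: [0.6486, 0.0103, 0.0795]
tool_rot: [0.637, 0.771, -0.0, -0.0]
ft_force: [-0.7, 0.1, -0.3]
grip_width: -0.0
```

Emit:
arm_command([
  [0,0,0.1],
  [0,0,0.1],
  [0,0,0.1],
], turn=[0,0,0], hand=[1,1,1])

```text
clock: 7.3
eef_pos: [0.6488, 0.0103, 0.0789]
tool_rot: [0.637, 0.771, 0.0, 0.0]
ft_force: [-0.4, 0.6, 0.7]
grip_width: -0.0001
```

Emit:
arm_command([
  [0,0,0.1],
  [0,0,0.1],
  [0,0,0.1],
], turn=[0,0,0], hand=[1,1,1])

```text
clock: 7.55
eef_pos: [0.6488, 0.0103, 0.0779]
tool_rot: [0.637, 0.771, 0.0, 0.0]
ft_force: [0.4, -0.3, 1.4]
grip_width: 0.0
```

Emit:
arm_command([
  [0,0,0.05],
  [0,0,0.1],
  [0,0,0.1],
], turn=[0,0,0], hand=[1,1,1])

```text
clock: 7.8
eef_pos: [0.6488, 0.0103, 0.0768]
tool_rot: [0.637, 0.771, 0.0, 0.0]
ft_force: [0.9, -0.1, 0.9]
grip_width: -0.0
```

Emit:
arm_command([
  [0,0,0.05],
  [0,0,0.1],
  [0,0,0.1],
], turn=[0,0,0], hand=[1,1,1])

```text
clock: 8.05
eef_pos: [0.6488, 0.0103, 0.0759]
tool_rot: [0.637, 0.771, 0.0, 0.0]
ft_force: [0.5, 0.9, 1.5]
grip_width: 0.0002
```

Emit:
arm_command([
  [0,0,0.05],
  [0,0,0.1],
  [0,0,0.1],
], turn=[0,0,0], hand=[1,1,1])

```text
clock: 8.3
eef_pos: [0.6488, 0.0103, 0.075]
tool_rot: [0.637, 0.771, 0.0, 0.0]
ft_force: [-0.2, -0.1, 3.0]
grip_width: 0.0004
```

Emit:
arm_command([
  [0,0,0.05],
  [0,0,0.1],
  [0,0,0.1],
], turn=[0,0,0], hand=[1,1,1])

```text
clock: 8.55
eef_pos: [0.6489, 0.0103, 0.0741]
tool_rot: [0.637, 0.771, 0.0, 0.0]
ft_force: [-0.9, 0.8, 4.9]
grip_width: -0.0002
```

Strip contact follows 2 N/mm from TCP z ≈ 0.0766. Now sliding along +y of the groove with about 4 N.

Emit:
arm_command([
  [0.3,0,-0.03],
  [0.6,0,-0.03],
  [0.9,0,-0.03],
  [1.2,0,-0.03],
  [1.2,0,-0.03],
], turn=[0,0,0,0,0], hand=[1,1,1,1,1])

```text
clock: 8.97
eef_pos: [0.6461, 0.023, 0.0738]
tool_rot: [0.637, 0.771, -0.0, -0.0]
ft_force: [-1.2, 1.8, 1.5]
grip_width: -0.0
```

Emit:
arm_command([
  [0.3,0,0],
  [0.6,0,0],
  [0.9,0,0],
  [1.2,0,0],
  [1.2,0,0],
], turn=[0,0,0,0,0], hand=[1,1,1,1,1])

```text
clock: 9.38
eef_pos: [0.644, 0.0347, 0.0741]
tool_rot: [0.637, 0.771, 0.0, -0.0]
ft_force: [-0.1, 1.7, 1.1]
grip_width: 0.0001
```

Force fell from 4.9 to about 1.3 N at unchanged depth, so I'm on the flap somewhere around s −42 to −30. I'll back to the middle of that stretch and press.

Emit:
arm_command([
  [-0.3,0,0],
  [-0.6,0,0],
  [-0.6,0,0.1],
  [-0.6,0,0.2],
  [-0.6,0,0.2],
], turn=[0,0,0,0,0], hand=[1,1,1,1,1])

```text
clock: 9.8
eef_pos: [0.6455, 0.0275, 0.0719]
tool_rot: [0.637, 0.771, -0.0, 0.0]
ft_force: [-0.1, -0.3, 1.8]
grip_width: 0.0002
```

Emit:
arm_command([
  [0,0,0.05],
  [0,0,0.1],
  [0,0,0.15],
  [0,0,0.2],
  [0,0,0.2],
], turn=[0,0,0,0,0], hand=[1,1,1,1,1])

```text
clock: 10.22
eef_pos: [0.6455, 0.0275, 0.0711]
tool_rot: [0.637, 0.771, 0.0, 0.001]
ft_force: [-1.8, -1.2, 5.6]
grip_width: 0.0
```

Emit:
arm_command([
  [0,0,0],
  [0,0,0],
], turn=[0,0], hand=[1,1])

```text
clock: 10.38
eef_pos: [0.6456, 0.0275, 0.0711]
tool_rot: [0.637, 0.771, 0.0, 0.001]
ft_force: [-1.4, -1.1, 6.4]
grip_width: 0.0002
```

Run:
```python
from h import *
w,d=camera("wrist"); st()
v,_=camera("side")
cv2.imwrite("pics/w3.png",np.hstack([cv2.resize(w[100:300,240:440],(400,400),interpolation=3),cv2.resize(v[140:240,270:370],(400,400),interpolation=3)])[:,:,::-1])
```

```text
{'clock': 10.4333, 'eef_pos': [0.6455, 0.0275, 0.0711], 'tool_rot': [0.637, 0.7709, 0.0, 0.0006], 'ft_force': [-1.0959, -1.5241, 5.3737], 'grip_width': -0.0003}
```

View pics/w3.png

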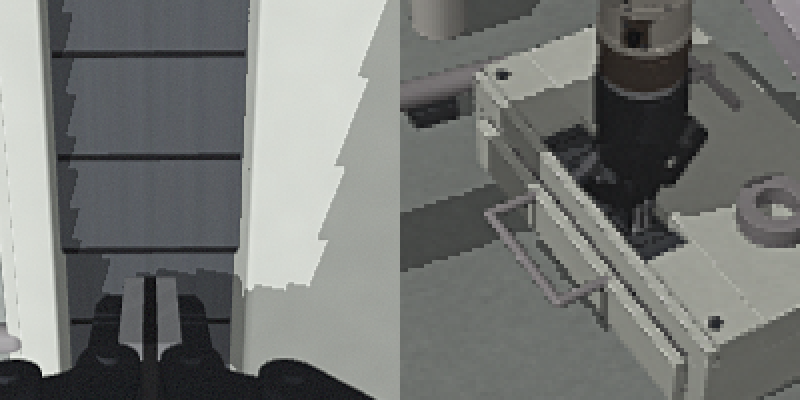

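Run:
```python
from h import *
np.set_printoptions(precision=3,suppress=True,linewidth=200)
w,d=camera("wrist"); i=info("wrist"); W=np.linalg.inv(np.array(i["world_to_cam"])); K=np.linalg.inv(np.array(i["mtx"]))
v,u=np.mgrid[:400,:640]; C=np.stack([u,v,np.ones_like(u)],-1)@K.T*d[...,None]; X=C@W[:3,:3].T+W[:3,3]
s=get_obs(); R=X-s["eef_pos"]; a=np.array([-.19,.982,0]); b=np.array([.982,.19,0])
lx,ly,z=R@a,R@b,X[...,2]
g=(w.max(-1)<60)&(np.abs(ly)<.09)&(np.abs(lx)<.05)&(d>0)
for y0 in np.arange(-.06,.06,.005):
    m=g&(ly>y0)&(ly<y0+.005)&(z>.094+.0*z)
    if m.sum(): k=np.argsort(z[m])[:5]; print(round(y0,3),m.sum(),'zmin',z[m][k],'lx',lx[m][k])
for r in range(236,262,2): print(r,[(np.round([lx[r,c],ly[r,c],z[r,c]],3)).tolist() for c in (295,307,311,322,335)])
```

```text
-0.06 654 zmin [0.163 0.163 0.164 0.164 0.164] lx [0.011 0.011 0.012 0.012 0.012]
-0.055 1386 zmin [0.156 0.157 0.157 0.157 0.158] lx [0.011 0.012 0.012 0.012 0.012]
-0.05 1828 zmin [0.151 0.152 0.152 0.152 0.152] lx [0.012 0.012 0.012 0.012 0.012]
-0.045 1494 zmin [0.144 0.145 0.145 0.146 0.146] lx [0.011 0.012 0.012 0.012 0.012]
-0.04 2645 zmin [0.138 0.139 0.139 0.139 0.139] lx [ 0.011  0.012 -0.008  0.012 -0.007]
-0.035 1802 zmin [0.132 0.133 0.134 0.134 0.134] lx [0.012 0.012 0.012 0.012 0.012]
-0.03 1427 zmin [0.129 0.129 0.129 0.13  0.13 ] lx [0.012 0.012 0.012 0.012 0.012]
-0.025 1413 zmin [0.129 0.129 0.129 0.129 0.13 ] lx [0.007 0.011 0.012 0.007 0.012]
-0.02 1163 zmin [0.124 0.125 0.125 0.126 0.126] lx [0.007 0.007 0.007 0.007 0.007]
-0.015 2454 zmin [0.094 0.094 0.094 0.095 0.095] lx [0.007 0.006 0.007 0.007 0.007]
-0.01 2687 zmin [0.094 0.094 0.095 0.095 0.095] lx [0.007 0.007 0.007 0.007 0.007]
-0.005 2240 zmin [0.094 0.094 0.095 0.096 0.097] lx [0.011 0.011 0.011 0.011 0.011]
-0.0 2141 zmin [0.094 0.094 0.095 0.095 0.095] lx [0.011 0.011 0.011 0.011 0.011]
0.005 2689 z
[... 1780 characters left out ...]
 [0.011, -0.003, 0.103], [0.011, -0.001, 0.103], [0.011, 0.004, 0.102], [0.007, 0.011, 0.094]]
252 [[0.007, -0.009, 0.097], [0.012, -0.003, 0.106], [0.011, -0.001, 0.105], [0.011, 0.004, 0.104], [0.007, 0.011, 0.097]]
254 [[0.007, -0.009, 0.098], [0.011, -0.003, 0.106], [0.011, -0.001, 0.106], [0.011, 0.004, 0.106], [0.008, 0.011, 0.1]]
256 [[0.007, -0.009, 0.1], [0.011, -0.003, 0.109], [0.011, -0.001, 0.108], [0.011, 0.004, 0.108], [0.007, 0.011, 0.1]]
258 [[0.007, -0.009, 0.103], [0.011, -0.003, 0.11], [0.011, -0.001, 0.111], [0.011, 0.004, 0.11], [0.007, 0.011, 0.103]]
260 [[0.007, -0.009, 0.105], [0.011, -0.003, 0.111], [0.011, -0.001, 0.113], [0.011, 0.004, 0.112], [0.007, 0.01, 0.105]]
```

The depth map shows the flap sunk to z ≈ 0.084, which is 8 mm down, so the catch is met at 5–6 N. The finger knuckles are clear at 0.129. I'll press on in small steps.

Emit:
arm_command([
  [0,0,0.05],
  [0,0,0.1],
  [0,0,0.15],
  [0,0,0.15],
], turn=[0,0,0,0], hand=[1,1,1,1])

```text
clock: 10.87
eef_pos: [0.6456, 0.0275, 0.0703]
tool_rot: [0.637, 0.771, 0.0, 0.001]
ft_force: [-1.9, -1.5, 9.4]
grip_width: -0.0
```

Emit:
arm_command([
  [0,0,0.05],
  [0,0,0.1],
  [0,0,0.1],
], turn=[0,0,0], hand=[1,1,1])

```text
clock: 11.12
eef_pos: [0.6456, 0.0275, 0.0694]
tool_rot: [0.637, 0.771, 0.0, 0.001]
ft_force: [-2.3, -1.5, 9.1]
grip_width: 0.0002
```

Emit:
arm_command([
  [0,0,0.05],
  [0,0,0.05],
  [0,0,0.05],
], turn=[0,0,0], hand=[1,1,1])

```text
clock: 11.37
eef_pos: [0.6455, 0.0275, 0.0689]
tool_rot: [0.637, 0.771, 0.0, 0.001]
ft_force: [-2.4, -1.5, 8.7]
grip_width: 0.0
```

```bash
cat > surf.py <<'E'
from h import *
np.set_printoptions(precision=3,suppress=True,linewidth=200)
w,d=camera("wrist"); i=info("wrist"); W=np.linalg.inv(np.array(i["world_to_cam"])); K=np.linalg.inv(np.array(i["mtx"]))
v,u=np.mgrid[:400,:640]; C=np.stack([u,v,np.ones_like(u)],-1)@K.T*d[...,None]; X=C@W[:3,:3].T+W[:3,3]
a=np.array([-.191,.981,0]); b=np.array([.981,.191,0]); R=X-[.6385,.0641,.092]
sx,sy,z=R@b,R@a,X[...,2]
for y0 in np.arange(-.07,.09,.004):
    o=[]
    for lo,hi in ((-.02,-.016),(-.016,-.010),(-.003,.003),(.010,.016),(.016,.02)):
        m=(d>0)&(sx>lo)&(sx<hi)&(sy>y0)&(sy<y0+.004)&(z<.1)&(z>.07); o.append(round(float(np.median(z[m])),4) if m.sum()>2 else None)
    print(round(y0+.002,3),o)
st()
E
python3 surf.py
```

```text
-0.068 [None, None, None, None, None]
-0.064 [None, None, None, None, None]
-0.06 [None, None, None, None, None]
-0.056 [None, None, None, None, None]
-0.052 [0.0814, None, None, None, None]
-0.048 [0.0821, None, None, None, 0.082]
-0.044 [0.0818, 0.0821, None, None, 0.0818]
-0.04 [0.0821, 0.0818, None, None, 0.082]
-0.036 [0.0819, 0.0815, None, 0.0819, 0.0818]
-0.032 [0.0816, 0.0824, None, 0.089, 0.0816]
-0.028 [0.0815, 0.0819, 0.0908, 0.0819, 0.0819]
-0.024 [0.082, 0.0818, 0.0821, 0.0818, 0.0818]
-0.02 [None, 0.0906, 0.0831, None, None]
-0.016 [0.0915, 0.0914, 0.0916, 0.0914, 0.0916]
-0.012 [0.0915, 0.0914, 0.0913, 0.0914, 0.0914]
-0.008 [0.0913, 0.0914, 0.0915, 0.0914, 0.0915]
-0.004 [0.0914, 0.0915, 0.0915, 0.0914, 0.0914]
0.0 [0.0915, 0.0914, 0.0913, 0.0913, 0.0914]
0.004 [0.0914, 0.0914, 0.0914, 0.0914, 0.0915]
0.008 [0.0916, 0.0916, 0.0916, 0.0916, 0.0915]
0.012 [0.0913, 0.0913, 0.0914, 0.0914, 0.0912]
0.016 [0.0914, 0.0913, 0.0915, 0.0914, 0.0915]
0.02 [0.0915, 0.0912, 0.0913, 0.0915, 0.0914]
0.024 [0.0914, 0.0914, 0.0914, 0.0915, 0.0913]
0.028 [0.0914, 0.0914, 0.0913, 0.0914
[... 155 characters left out ...]
 [0.0915, 0.0913, 0.0915, 0.0915, 0.0914]
0.048 [0.0914, 0.0914, 0.0916, 0.0914, 0.0914]
0.052 [0.0913, 0.0914, 0.0915, 0.0915, 0.0913]
0.056 [0.0916, 0.0914, 0.0915, 0.0914, 0.0915]
0.06 [0.0916, 0.0915, 0.0915, 0.0914, 0.0916]
0.064 [0.0914, 0.0914, 0.0914, 0.0914, 0.0913]
0.068 [0.0914, 0.0914, 0.0914, 0.0915, 0.0914]
0.072 [0.0914, 0.0914, 0.0914, 0.0915, 0.0915]
0.076 [0.0915, 0.0916, 0.0916, 0.0914, 0.0915]
0.08 [0.0915, 0.0916, 0.0915, 0.0916, 0.0917]
0.084 [None, None, None, None, None]
0.088 [None, None, None, None, None]
{'clock': 11.4167, 'eef_pos': [0.6456, 0.0275, 0.0689], 'tool_rot': [0.637, 0.7709, 0.0002, 0.0008], 'ft_force': [-2.2339, -2.5442, 8.4571], 'grip_width': -0.0001}
```

The flap is down 9.6 mm at 8.6 N, uniformly, with its left end at s = −21 mm. About 3 mm remains.

Emit:
arm_command([
  [0,0,0.05],
  [0,0,0.1],
  [0,0,0.15],
  [0,0,0.15],
], turn=[0,0,0,0], hand=[1,1,1,1])

```text
clock: 11.75
eef_pos: [0.6456, 0.0275, 0.0672]
tool_rot: [0.637, 0.771, 0.0, 0.001]
ft_force: [-2.4, -1.7, 7.7]
grip_width: 0.0004
```

Emit:
arm_command([
  [0,0,0.05],
  [0,0,0.1],
  [0,0,0.1],
], turn=[0,0,0], hand=[1,1,1])

```text
clock: 12.0
eef_pos: [0.6456, 0.0275, 0.066]
tool_rot: [0.637, 0.771, 0.0, 0.001]
ft_force: [-1.9, -2.5, 7.8]
grip_width: -0.0001
```

Emit:
arm_command([
  [0,0,0.05],
  [0,0,0.08],
  [0,0,0.08],
  [0,0,0.08],
  [0,0,0.08],
], turn=[0,0,0,0,0], hand=[1,1,1,1,1])

```text
clock: 12.42
eef_pos: [0.6456, 0.0275, 0.0654]
tool_rot: [0.637, 0.771, 0.0, 0.001]
ft_force: [-2.6, -2.2, 8.8]
grip_width: -0.0
```

```bash
cat > hd.py <<'E'
from h import *
np.set_printoptions(precision=4,suppress=True)
st()
for cam in ("wrist","side","scene"):
    w,d=camera(cam)
    for q in spot_point(cam,"handle")[:1]:
        P=at_depth(cam,q["location"],d); R=P-[.6385,.0641,.092]
        print(cam,np.round(q["location"]),round(q["conf"],2),P,"case x,y",R@[.981,.191,0],R@[-.191,.981,0])
E
python3 hd.py; python3 surf.py | sed -n 5,12p
```

```text
{'clock': 12.4167, 'eef_pos': [0.6456, 0.0275, 0.0654], 'tool_rot': [0.637, 0.7709, 0.0002, 0.0007], 'ft_force': [-2.6085, -2.1971, 8.7641], 'grip_width': -0.0}
wrist [182. 113.] 0.61 [0.5286 0.0423 0.0641] case x,y -0.11196044636169096 -0.000391220793271461
side [205. 293.] 0.71 [0.5225 0.0472 0.0629] case x,y -0.11704403680253984 0.005610723559723257
scene [201. 341.] 0.66 [0.5029 0.0149 0.0038] case x,y -0.1424320564027871 -0.022346780114082535
-0.052 [0.0782, None, None, None, None]
-0.048 [0.0782, None, None, None, 0.0783]
-0.044 [0.078, 0.0793, None, None, 0.0784]
-0.04 [0.0784, 0.0781, None, None, 0.0784]
-0.036 [0.0783, 0.0782, None, 0.0785, 0.0782]
-0.032 [0.0782, 0.0789, None, 0.0883, 0.0782]
-0.028 [0.0782, 0.0785, 0.0897, 0.0784, 0.0784]
-0.024 [0.0784, 0.0783, 0.0852, 0.0784, 0.0782]
```

The latch has let go: the handle has moved from −92 to about −114 mm. I'm lifting off while the drawer finishes springing out.

Emit:
arm_command([
  [0,0,-1],
  [0,0,-3],
  [0,0,-6],
  [0,0,-8],
  [0,0,-8],
], turn=[0,0,0,0,0], hand=[1,1,1,1,1])

```text
clock: 13.18
eef_pos: [0.6481, 0.0284, 0.1494]
tool_rot: [0.637, 0.771, 0.003, 0.003]
ft_force: [0.5, 0.0, 1.7]
grip_width: 0.0
```

Emit:
arm_command([
  [0,-4,0],
  [0,-8,0],
  [0,-10,0],
  [0,-10,0],
  [0,-10,0],
], turn=[0,0,0,0,0], hand=[0.5,0.5,0.5,0.5,0.5])

```text
clock: 13.6
eef_pos: [0.5459, 0.0091, 0.1436]
tool_rot: [0.637, 0.771, -0.0, -0.001]
ft_force: [0.7, 0.1, 0.5]
grip_width: 0.0427
```

```bash
python3 hd.py
python3 - <<'E'
from h import *
w,d=camera("wrist"); v,_=camera("side")
cv2.imwrite("pics/w4.png",np.hstack([cv2.resize(w,(480,300)),cv2.resize(v[130:250,240:400],(320,300),interpolation=3)])[:,:,::-1])
E
```

```text
{'clock': 13.6, 'eef_pos': [0.5459, 0.0091, 0.1436], 'tool_rot': [0.6369, 0.7709, -0.0002, -0.0005], 'ft_force': [0.7194, 0.1202, 0.4747], 'grip_width': 0.0427}
wrist [161. 284.] 0.82 [0.5173 0.0405 0.065 ] case x,y -0.12339137109074079 -2.1015993698307145e-06
side [206. 291.] 0.79 [0.5162 0.045  0.0598] case x,y -0.12360314378232903 0.004617805030082439
scene [199. 344.] 0.84 [0.5156 0.0429 0.0599] case x,y -0.12458208511837336 0.0026615021659300284
```

View pics/w4.png

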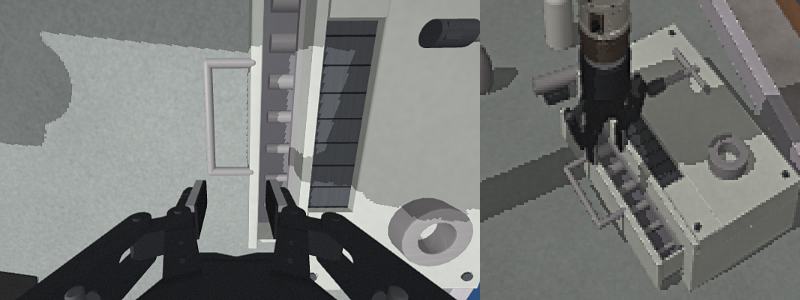

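The drawer has sprung out about 32 mm, and three cameras agree on the bar at (0.517, 0.042). Moving over the bar with the jaws part-open.

Emit:
arm_command([
  [2,-1,0],
  [3.6,-2.2,0],
  [3.6,-2.2,1.5],
  [3.6,-2.2,1.5],
  [3.6,-2.2,1.5],
], turn=[0,0,0,0,0], hand=[0.6,0.6,0.6,0.6,0.6])

```text
clock: 14.42
eef_pos: [0.5183, 0.0404, 0.1283]
tool_rot: [0.637, 0.771, -0.001, -0.001]
ft_force: [0.1, 0.0, 0.7]
grip_width: 0.0345
```

```bash
python3 hd.py
python3 - <<'E'
from h import *
w,d=camera("wrist"); v,_=camera("side")
cv2.imwrite("pics/w5.png",np.hstack([cv2.resize(w,(480,300)),cv2.resize(v[130:250,240:400],(320,300),interpolation=3)])[:,:,::-1])
i=info("wrist"); W=np.linalg.inv(np.array(i["world_to_cam"])); K=np.linalg.inv(np.array(i["mtx"]))
vv,u=np.mgrid[:400,:640]; X=(np.stack([u,vv,np.ones_like(u)],-1)@K.T*d[...,None])@W[:3,:3].T+W[:3,3]
s=get_obs(); R=X-s["eef_pos"]; lx,ly,z=R@[-.19,.982,0],R@[.982,.19,0],X[...,2]
for lo,hi in ((-.08,0),(0,.08)):
    m=(d>0)&(abs(lx)<.014)&(ly>lo)&(ly<hi)&(z>.075)&(z<.125+.05); k=np.argsort(z[m])[:400]
    print("finger zmin",z[m][k[[0,5,20]]],"ly range of low part",np.percentile(ly[m][k],[2,50,98]))
m=(d>0)&(abs(z-.063)<.004)&(abs(ly)<.012)&(lx>.015)&(lx<.055); print("bar ly",np.median(ly[m]),m.sum())
E
```

```text
{'clock': 14.4167, 'eef_pos': [0.5183, 0.0404, 0.1283], 'tool_rot': [0.6367, 0.7711, -0.0006, -0.0005], 'ft_force': [0.0591, 0.0066, 0.7251], 'grip_width': 0.0345}
side [204. 289.] 0.95 [0.5134 0.0567 0.059 ] case x,y -0.12418339633154614 0.01664732033296937
scene [198. 344.] 0.7 [0.5141 0.0398 0.0615] case x,y -0.1267021357017131 -0.00011056955920695465
finger zmin [0.14253675 0.14378446 0.14578102] ly range of low part [-0.02934351 -0.01848876 -0.01629215]
finger zmin [0.14246189 0.14355166 0.14612192] ly range of low part [0.01766799 0.01973865 0.03081539]
bar ly -0.007353005435282026 601
```

View pics/w5.png

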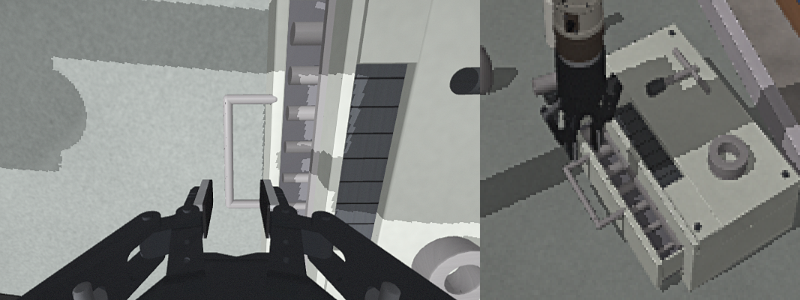

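Emit:
arm_command([
  [0,-0.6,1.5],
  [0,-0.6,3.5],
  [0,-0.6,5],
  [0,-0.6,5],
  [0,-0.6,5],
], turn=[0,0,0,0,0], hand=[0.6,0.6,0.6,0.6,0.6])

```text
clock: 15.23
eef_pos: [0.5121, 0.039, 0.0784]
tool_rot: [0.637, 0.771, -0.001, -0.001]
ft_force: [0.7, -0.7, 0.3]
grip_width: 0.034
```

```bash
cat > bar.py <<'E'
from h import *
np.set_printoptions(precision=4,suppress=True)
st(); w,d=camera("wrist")
i=info("wrist"); W=np.linalg.inv(np.array(i["world_to_cam"])); K=np.linalg.inv(np.array(i["mtx"]))
vv,u=np.mgrid[:400,:640]; X=(np.stack([u,vv,np.ones_like(u)],-1)@K.T*d[...,None])@W[:3,:3].T+W[:3,3]
s=get_obs(); R=X-s["eef_pos"]; lx,ly,z=R@[-.19,.982,0],R@[.982,.19,0],X[...,2]
for a in np.arange(.0,.08,.01):
    m=(d>0)&(z>.056)&(z<.068)&(abs(ly)<.03)&(lx>a)&(lx<a+.01)
    if m.sum(): print("bar lx",a,np.percentile(ly[m],[2,50,98]),np.percentile(z[m],98),m.sum())
for lo,hi in ((-.08,0),(0,.08)):
    m=(d>0)&(abs(lx)<.014)&(ly>lo)&(ly<hi)&(z>.07); k=np.argsort(z[m])[:300]
    if m.sum()>300: print("finger zmin",z[m][k[[0,5,20]]],np.percentile(ly[m][k],[2,50,98]))
E
python3 bar.py
```

```text
{'clock': 15.2333, 'eef_pos': [0.5121, 0.039, 0.0784], 'tool_rot': [0.6369, 0.7709, -0.0007, -0.0007], 'ft_force': [0.6574, -0.6818, 0.295], 'grip_width': 0.034}
bar lx 0.0 [-0.0054 -0.0002  0.0043] 0.06656414039817547 231
bar lx 0.01 [-0.0053 -0.0005  0.0043] 0.06688005409796793 240
bar lx 0.02 [-0.0052 -0.0002  0.0042] 0.06658768159631293 252
bar lx 0.03 [-0.0051 -0.0007  0.0042] 0.06675240112208432 255
bar lx 0.04 [-0.0056 -0.0007  0.0041] 0.06700252922492034 280
bar lx 0.05 [-0.0054  0.0051  0.029 ] 0.06680275754426057 595
bar lx 0.06 [-0.0042  0.0127  0.0294] 0.06692514419363578 593
finger zmin [0.0925 0.0937 0.0962] [-0.0292 -0.0177 -0.0162]
finger zmin [0.0933 0.094  0.0959] [0.0177 0.0193 0.0306]
```

The bar is centred (±5 mm at offset −0.4 mm) and parallel to the jaws. Descending and closing.

Emit:
arm_command([
  [0,0,1.5],
  [0,0,3],
  [0,0,4.3],
  [0,0,4.5],
  [0,0,4.5],
], turn=[0,0,0,0,0], hand=[0.6,0.6,0.6,0.6,0.6])

```text
clock: 15.7
eef_pos: [0.513, 0.0391, 0.0342]
tool_rot: [0.637, 0.771, -0.0, -0.0]
ft_force: [0.6, -0.4, 0.1]
grip_width: 0.0341
```

Emit:
arm_command([
  [0,0,0],
  [0,0,0],
  [0,0,0],
  [0,0,0],
  [0,0,0],
], turn=[0,0,0,0,0], hand=[1,1,1,1,1])

```text
clock: 16.12
eef_pos: [0.5129, 0.039, 0.0352]
tool_rot: [0.637, 0.771, 0.0, 0.0]
ft_force: [-2.8, -0.8, 5.9]
grip_width: 0.0072
```

Emit:
arm_command([
  [0,0,0],
  [0,0,0],
], turn=[0,0], hand=[1,1])

```text
clock: 16.28
eef_pos: [0.5129, 0.039, 0.0352]
tool_rot: [0.637, 0.771, 0.0, 0.0]
ft_force: [-3.6, -0.5, 6.3]
grip_width: 0.0074
```

Run:
```python
from h import *
st()
w,d=camera("wrist"); v,_=camera("side"); c,_=camera("scene")
cv2.imwrite("pics/w6.png",np.hstack([cv2.resize(w[100:300,220:420],(400,400),interpolation=3),cv2.resize(v[150:230,250:330],(400,400),interpolation=3)])[:,:,::-1])
```

```text
{'clock': 16.2833, 'eef_pos': [0.5129, 0.039, 0.0352], 'tool_rot': [0.6368, 0.771, 0.0001, 0.0004], 'ft_force': [-3.604, -0.4518, 6.2919], 'grip_width': 0.0074}
```

View pics/w6.png

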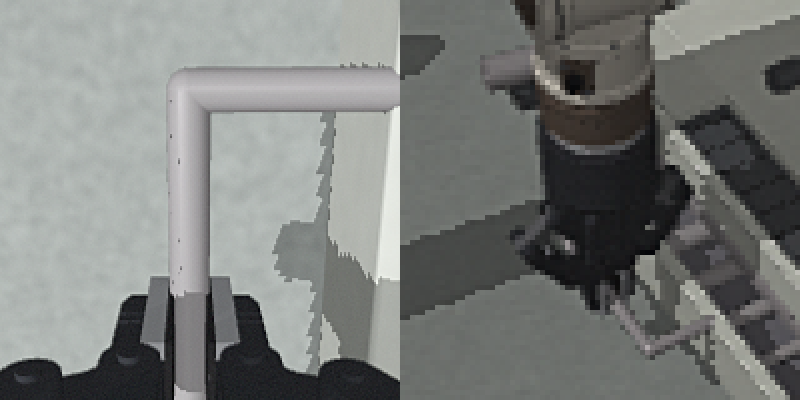

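The bar is gripped between both pads. Pulling the drawer out now.

Emit:
arm_command([
  [0,-0.6,0],
  [0,-1.4,0],
  [0,-2.2,0],
  [0,-3.0,0],
  [0,-3.0,0],
], turn=[0,0,0,0,0], hand=[1,1,1,1,1])

```text
clock: 16.85
eef_pos: [0.4826, 0.033, 0.0352]
tool_rot: [0.637, 0.771, 0.0, 0.001]
ft_force: [-1.8, -0.7, 9.2]
grip_width: 0.0074
```

Emit:
arm_command([
  [0,-0.8,0],
  [0,-1.6,0],
  [0,-2.4,0],
  [0,-2.8,0],
  [0,-2.8,0],
], turn=[0,0,0,0,0], hand=[1,1,1,1,1])

```text
clock: 17.27
eef_pos: [0.4557, 0.0277, 0.0351]
tool_rot: [0.637, 0.771, 0.001, 0.001]
ft_force: [0.1, -1.3, 10.6]
grip_width: 0.0073
```

Emit:
arm_command([
  [0,-0.2,0],
  [0,-0.4,0],
  [0,-0.4,0],
], turn=[0,0,0], hand=[1,1,1])

```text
clock: 17.52
eef_pos: [0.4526, 0.0271, 0.0351]
tool_rot: [0.637, 0.771, 0.001, 0.001]
ft_force: [1.7, -1.3, 9.1]
grip_width: 0.0073
```

Emit:
arm_command([
  [0,-0.15,0],
  [0,-0.3,0],
  [0,-0.3,0],
], turn=[0,0,0], hand=[1,1,1])

```text
clock: 17.77
eef_pos: [0.4521, 0.027, 0.0352]
tool_rot: [0.637, 0.771, 0.003, 0.003]
ft_force: [7.0, 0.9, 2.8]
grip_width: 0.0078
```

```bash
python3 hd.py
```

```text
{'clock': 17.7667, 'eef_pos': [0.4521, 0.027, 0.0352], 'tool_rot': [0.6368, 0.771, 0.0027, 0.0027], 'ft_force': [7.0261, 0.8635, 2.8395], 'grip_width': 0.0078}
wrist [264. 316.] 0.57 [0.4526 0.0298 0.0649] case x,y -0.1889178379365041 0.0018791054003956997
side [215. 276.] 0.76 [0.4562 0.0216 0.0648] case x,y -0.1869440007676263 -0.0068563463584169464
scene [220. 313.] 0.74 [0.6393 0.063  0.0916] case x,y 0.0005326775514812705 -0.0012507226495208636
```

Further pulling only moved 0.5 mm while the force rose, so the drawer is at its stop (handle about 97 mm from its shut position). Relaxing, opening and lifting off.

Emit:
arm_command([
  [0,0.2,0],
  [0,0.2,0],
  [0,0.2,0],
  [0,0.2,0],
  [0,0.2,0],
], turn=[0,0,0,0,0], hand=[1,0.6,0.6,0.6,0.6])

```text
clock: 18.48
eef_pos: [0.4493, 0.0271, 0.0331]
tool_rot: [0.637, 0.771, -0.001, -0.001]
ft_force: [0.1, 1.0, -0.6]
grip_width: 0.0341
```

Emit:
arm_command([
  [0,0,-0.5],
  [0,0,-2],
  [0,0,-5],
  [0,0,-9],
  [0,0,-12],
], turn=[0,0,0,0,0], hand=[0.6,0.6,0.6,0.6,0.6])

```text
clock: 18.9
eef_pos: [0.4507, 0.0272, 0.156]
tool_rot: [0.637, 0.771, -0.0, -0.0]
ft_force: [1.8, -0.3, -0.2]
grip_width: 0.0341
```

Emit:
arm_command([
  [0,0,0],
  [0,0,0],
  [0,0,0],
], turn=[0,0,0], hand=[0.6,0.6,0.6])

```text
clock: 19.15
eef_pos: [0.4504, 0.0272, 0.1534]
tool_rot: [0.637, 0.771, -0.0, -0.0]
ft_force: [-0.7, 1.0, -0.4]
grip_width: 0.0339
```

```bash
python3 hd.py;python3 - <<'E'
from h import *
w,d=camera("wrist"); v,_=camera("side")
cv2.imwrite("pics/w7.png",np.hstack([cv2.resize(w,(480,300)),cv2.resize(v[130:250,230:390],(320,300),interpolation=3)])[:,:,::-1])
E
```

```text
{'clock': 19.15, 'eef_pos': [0.4504, 0.0272, 0.1534], 'tool_rot': [0.6368, 0.771, -0.0003, -0.0003], 'ft_force': [-0.6718, 0.972, -0.3877], 'grip_width': 0.0339}
wrist [200. 318.] 0.95 [0.4531 0.0284 0.0637] case x,y -0.18866433058072732 0.00037689502894215583
side [213. 276.] 0.6 [ 0.4703  0.0845 -0.0027] case x,y -0.16111952906957433 0.05213174792340893
scene [186. 356.] 0.68 [ 0.4317 -0.0029  0.0022] case x,y -0.21564306631158286 -0.026191600875519364
```

View pics/w7.png

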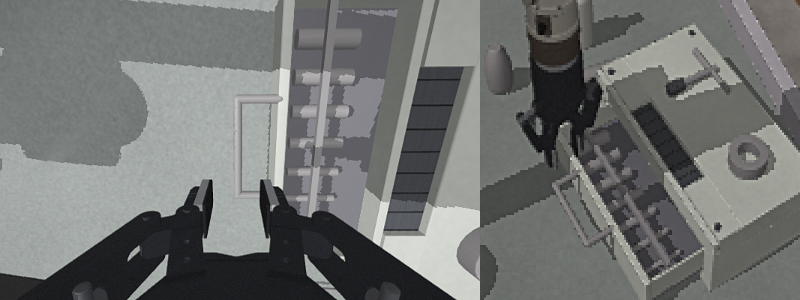

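The drawer stands fully open and released, with the gripper clear above it. The chuck key and ring gauge look undisturbed. Handing in.

```bash
python3 -c "
from workcell import *
print(job_done())"
```

```text
the job is handed in; nothing more can be done
None
```

The drawer is open at its stop and released, and I handed the job in at about 19.5 s on the clock. `job_done()` reports no verdict.

- **Finding the catch:** I slid along the strip at about 4–5 N until the force dropped to about 1.3 N. That put the flap's centre roughly 45 mm right of the groove's middle.
- **Pressing it:** I pressed the flap about 13.5 mm down. The highest force read at the end of any move was 9.4 N, well under the 20 N limit. The drawer then sprang out roughly 32–36 mm.
- **Opening the drawer:** I gripped the bar handle and pulled until the drawer stopped moving and the force rose. Then I eased off, opened the jaws and lifted clear.

**Last checks**
- **Drawer:** The wrist camera put the handle 96–98 mm from its shut position.
- **Contact:** The force reading was only noise, about 1 N.
- **Other things:** The chuck key and ring gauge look untouched in the last picture. I did not re-measure the other bench items, but the arm never went near them.

**What disagreed**
- **Tip reach:** The cameras put the fingertips about 14 mm behind the reported tool point, not 14 mm ahead as `tip_reach` says. I used the camera value, and the contact heights fitted it.
- **Final handle readings:** The last side and scene handle detections landed on the table beside the handle. I relied on the wrist view and the felt stop instead.

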